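# Load the product test bay and hold its sprung hood at the balance point

### The job

Push the power unit along the roller lane until it is fully home against the end stop of the test bay. Then take the bay's sprung hood by its bar handle, raise it past its balance point so that the spring takes over, bring it back and finish holding it still by the handle just below the balance point, ready to drop shut over the unit: the program ends while still holding. Leave the other things on the bench where they are.

Things in the scene. Friction and masses are not known exactly. Their poses are not given: they have to be found in the camera images.
- station: fixed test station, 430 mm long; place and yaw vary. Origin on the bench, mid lane width, 100 mm before the end stop's face; y runs along the lane to the stop, x across it away from the robot (yaw within 0.25 rad). Aluminium stop, face at y = +100 mm, 117 mm high. White housing 95 mm high at x = +130 to +230, y = -60 to +180 mm. The hood covers the lane's last part, y = 0 to +125 mm
- lane_entry (a point): middle of the lane's open entry end, at roller-top height: x = 0, y = -300, z = +39 mm in the station's frame, same axes. From here 13 free-turning steel rollers (18 mm thick, 30 mm apart) lead to the end stop, tops 39 mm above the bench; side guides 120 mm apart inside, 8 mm thick, tops 55 mm above the bench, run the whole way
- bay_home (a point): fixed point at x = 0, y = +10, z = +39 mm in the station's frame, same axes: the unit's origin lies here when the unit is fully home against the end stop
- unit: white metal-cased power unit, a box 110 mm (x, across the lane) by 180 mm (y, along it) by 60 mm high, 0.4 to 0.85 kg, on the rollers between the guides, 100 to 190 mm short of home; origin at the centre of its underside, axes as the station's. Rolls with under 1 N of drag, soon stops. Its top (99 mm above bench) passes under the shut hood; when home its trailing 80 mm stick out
- hood (a joint): hood angle, rad: 0 shut (level), grows as the handle rises, stop at 1.5. Balance point 1.00 (57 degrees above level): below it the hood falls shut, above it the spring carries it up to the stop. Lift needed at the handle: 1.3 N shut, 0.4 N at 0.84; it pulls up with 0.4 N at 1.15. Past balance: beyond 1.04; just below it: 0.72 to 0.96
- hinge (a point): middle of the hood's hinge axis, at the hood's far edge: x = +100, y = +62.5, z = +125 mm in the station's frame, same axes; the axis runs along y. At hood angle q the middle of the handle bar lies at hinge + 210 mm x (-cos q along the station's x, +sin q up)
- handle (a point): the hood's handle: round steel bar, 12 mm thick, 100 mm long along the station's y, on two end arms 50 mm clear of the hood's front edge, robot's side; 125 mm above bench when shut. Origin mid-bar on its axis. Hood: grey frame, clear window, 160 x 124 x 12 mm. Pinch the bar from above, one finger in the gap between bar and hood; it turns between the fingers as the hood rises
- multimeter: yellow handheld multimeter lying face up, 150 x 80 x 35 mm, a bystander to leave alone; origin at the centre of its underside
- pen_box: open cardboard box of pens, 70 x 100 x 90 mm with pens to 135 mm height, a bystander; origin at the centre of its underside
- screwdriver: screwdriver lying on the bench, a bystander; origin at its underside
Mind the look-alikes: they are no part of the job. Of the things like the unit, leave any that is blue or green; of the rest the larger one is meant.

How it is judged:
By the outcome, as a careful person would: the job done as asked, in the order asked, and still so for the second after the job is handed in, while the arm keeps its last pose, push and grip.
It also fails if it takes over 58 s, if anything falls off the work surface, if the arm or the gripper's body presses on something with over 40 N, if the wrist force passes 120 N, or if a joint passes its speed limit or range.

### The arm

A 6-joint arm with a two-finger parallel gripper is mounted at the origin on the work surface. World frame = base frame: x ahead of the robot, y to its left, z up, the work surface at z = 0. Lengths are in m, angles in rad, forces in N, time in s.
With the tool pointing down it reaches from about 0.275 to 0.85 m from the base axis. Payload 19 kg.
Tool frame: the origin (TCP) lies midway between the tips of the shut fingers; the grasp point (between the pads) lies 19 mm behind it (robot.grip_point_offset is the distance from the TCP to the grasp point, in m); z points along the fingers, y is the line along which they close (so a half turn about z gives the same grasp; the last joint's range is limited). The gripper opens to 85 mm and grips with 20 to 120 N. Pads are 22 mm wide; open, the fingers measure 114 mm over their backs; the gripper's body (76 mm by 85 mm) begins 54 mm behind the grasp point. The pads swing forward as they close: fully open they stand 13 mm farther back than shut.
Start: joints at [-1.36, 0.15, 1.437, -0, 1.554, -0.134], TCP at [0.194, -0.541, 0.231] pointing down, gripper open.
Joint ranges: [-2.8, 2.8], [-0.68, 2.1], [0.12, 2.68], [-1.39, 4.53], [0.16, 2.79], [-2.81, 2.81]. Speed limits (rad/s): [1.89, 1.89, 2.22, 3.01, 3.01, 3.01].

### API

Orientations are given as a rotation vector (axis times angle).
In Python, from workcell import robot gives the robot as it stands.
- The arm moves only by the tool move_arm, never from a script. Its argument "moves" is one flat list of numbers, 5 for each row, row after row: the shift along the tool's x, y, z scaled (see below), then the turn about the tool's z scaled (see below), then the closure, from 0 (fully open) to 1 (shut). A call has 1 to 10 rows; each row shifts and turns the commanded pose from where the row before left it, along the tool's axes as they then stand; what a row does not reach is not made up. The controller multiplies each number of a shift by 0.04 m and each number of a turn by 360 degrees. A row lasts 1/10 s, in which the tool goes at most 50 mm and 8.59 degrees, less where a joint would pass 70% of its speed; a pose out of reach is approached as far as the arm can. A call with a number of a shift or a turn outside -1 to 1 is refused whole. A call with a gripper value outside its range is refused whole. The fingers move at their own pace and stop on an object; "force" is the grip in N (left out, the last holds). Time passes only in rows, so rows that do not move let the fingers close. It gives the time, the measured TCP pose, the force, the opening and the grip force at its end, in the units of the state.
- robot.observe(): the state, without advancing time (a new reading comes with each control period).
- robot.camera(name): name is "scene" or "side" or "wrist"; returns (picture, depth): 400x640x3 uint8, blue, green, red; 400x640 float32, m along the optical axis (not along the pixel's ray), 0 where there is no reading.
- robot.camera_params(name): a dict with "intrinsics" (3x3 intrinsics, pixels), "k1" (the pictures are not rectified: a ray, as slopes to the right and down, at radius r is drawn at 1 + k1 r^2 times it, then the intrinsics apply), "R" (3x3) and "t" (3): a world point X has camera coordinates R X + t; the wrist camera has in their place "hand_eye" (4x4, takes a point from camera to tool coordinates, whose origin is the TCP and whose axes are the flange's). Camera axes: x right, y down, z forward; pixel columns grow to the right and rows downward; lengths in m; the calibration is good to about 2 mm. A picture is of the moment at which its call begins: read the wrist's pose just before it. camera_params takes no time and is no camera call.
- robot.job_done(): hands the job in; it is judged then, once.
The state is a dict: "time": time; "joint_positions": joint angles; "joint_vel": joint speeds; "tau": joint torques, N m; "tool_pos": TCP position; "tcp_rot": TCP orientation; "force": force on the tool from outside, world axes, zero at the start; "ft_torque": the same for the moment, N m; "gripper_width": finger opening in m; "grip_force": force on a finger pad.
Only numpy, scipy, OpenCV 4.12 (cv2) and the standard library are available. Lean on these libraries where they do the work, as an engineer would, in place of code of your own. Each camera call takes 0.05 s, during which the arm holds its last target. There are 200 camera calls.

## Working session

There is one attempt and no reset: what is moved stays moved. The work goes in short steps, Python scripts to look and compute and a tool call to move; the robot and the scene stay as the last step left them, time stands still between calls to the robot, and variables do not carry over. Pictures are saved under pics/ and viewed, at most 10 in all, crops included, and the job is handed in when it is done.

Besides the shell and the picture viewer there is one more tool, called after ">>>" as name(argument=value, ...) on one line, values as JSON. move_arm: Moves the arm, as the interface text tells. Shifts and turns lie within -1 to 1; 1 stands for 0.04 m of shift or 360 degrees of turn. Its arguments: {"type":"object","properties":{"moves":{"type":"array"},"force":{"type":"number"}},"required":["moves"]}

```bash
mkdir -p pics; ls; cat > h.py <<'E'
import numpy as np, cv2
from workcell import robot
def ray(name,px):
    p=robot.camera_params(name);K=np.array(p["intrinsics"]);k=p["k1"]
    D=np.array([k,0,0,0,0.])
    n=cv2.undistortPoints(np.array(px,float).reshape(-1,1,2),K,D).reshape(-1,2)
    return p,np.c_[n,np.ones(len(n))]
def on_plane(name,px,z):
    p,d=ray(name,px);R=np.array(p["R"]);t=np.array(p["t"])
    c=-R.T@t; w=d@R
    return c+w*((z-c[2])/w[:,2])[:,None]
def from_depth(name,px,dep):
    p,d=ray(name,px);R=np.array(p["R"]);t=np.array(p["t"])
    return (d*np.array(dep)[:,None]-t)@R
E
python3 - <<'E'
from h import *
for n in("scene","side"):
    a,d=robot.camera(n);cv2.imwrite(f"pics/{n}0.png",a);np.save(f"pics/{n}0.npy",d)
    p=robot.camera_params(n);R=np.array(p["R"]);print(n,-R.T@p["t"],R[2],p["k1"])
print({k:np.round(v,3).tolist() for k,v in robot.observe().items()})
E
```

```text
pics
scene [ 1.19581852 -0.38858999  0.76873171] [-0.65064314  0.38491577 -0.65460167] -0.05170325512349609
side [-0.00998851  0.82382397  0.93871371] [ 0.40715064 -0.64117646 -0.6504776 ] -0.025329369764461485
{'time': 0.1, 'joint_positions': [-1.36, 0.151, 1.438, 0.0, 1.554, -0.134], 'joint_vel': [-0.0, -0.001, -0.0, -0.001, 0.001, -0.0], 'tau': [0.005, -71.438, -57.179, 0.0, 0.007, 0.0], 'tool_pos': [0.194, -0.541, 0.231], 'tcp_rot': [-3.094, -0.539, 0.0], 'force': [-0.387, 1.193, -0.575], 'ft_torque': [0.007, 0.022, -0.006], 'grip_force': 0.0, 'gripper_width': 0.086}
```

View pics/scene0.png

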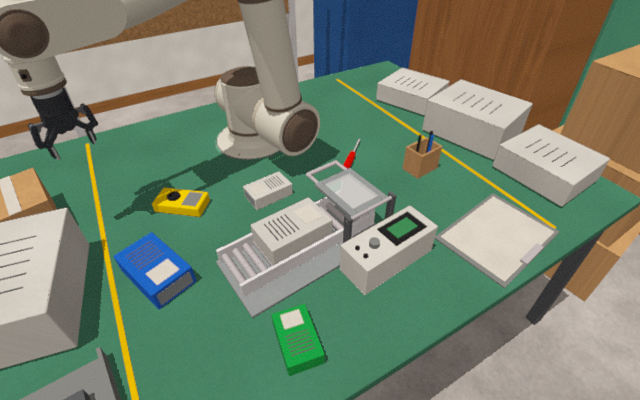

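View pics/side0.png

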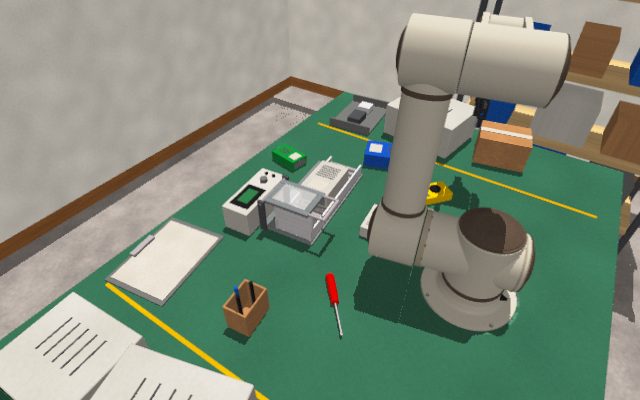

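The scene view shows the lane from about (230,285) to (350,200), with the white unit on it at (295,230). The hood is at (350,190) with its bar near (325,175), and the housing is at (390,245). The small white look-alike lies on the bench at (268,190). The side view shows the hood at (300,200). I'll zoom in for corner pixels.

```bash
python3 - <<'E'
import cv2
a=cv2.imread("pics/scene0.png")[155:311,210:444]
cv2.imwrite("pics/c1.png",cv2.resize(a,None,fx=3.4,fy=3.4,interpolation=cv2.INTER_CUBIC))
b=cv2.imread("pics/side0.png")[145:255,215:375]
cv2.imwrite("pics/c2.png",cv2.resize(b,None,fx=5,fy=5,interpolation=cv2.INTER_CUBIC))
E
```

```text
(no output)
```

View pics/c1.png

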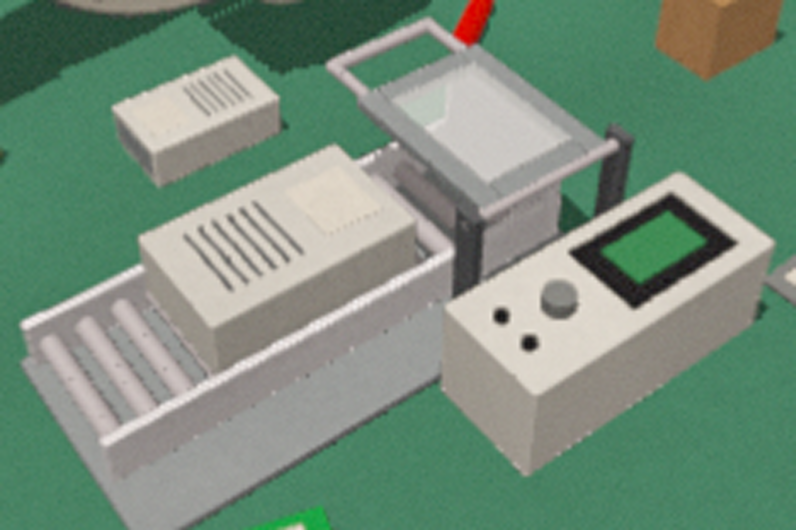

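View pics/c2.png

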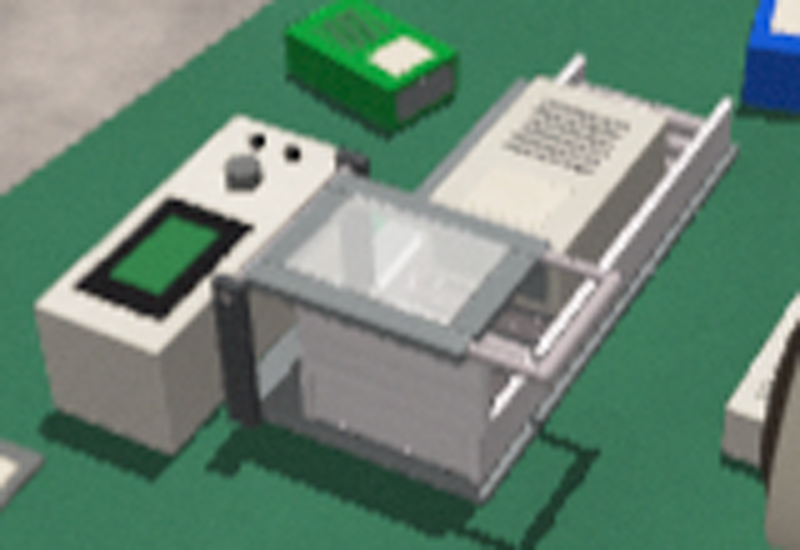

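Corners read off the crops: housing top (442,303), (540,392), (774,245), (680,173); unit top (140,240), (215,330), (417,218), (335,145); bar ends (330,65), (432,22). In the side crop the bar ends are (545,375) and (615,275).

```bash
python3 - <<'E'
from h import *
S=lambda l:np.array(l)/3.4+[210,155]
T=lambda l:np.array(l)/5+[215,145]
H=on_plane("scene",S([(442,303),(540,392),(774,245),(680,173)]),.095)[:,:2]
Hs=on_plane("side",T([(338,148),(240,115),(37,305),(160,352)]),.095)[:,:2]
m=np.array([(130,-60),(230,-60),(230,180),(130,180)])/1e3
ms=np.array([(130,-60),(230,-60),(230,180),(130,180)])/1e3
def fit(m,w):
    a=m-m.mean(0);b=w-w.mean(0)
    th=np.arctan2((a[:,0]*b[:,1]-a[:,1]*b[:,0]).sum(),(a*b).sum())
    R=np.array([[np.cos(th),-np.sin(th)],[np.sin(th),np.cos(th)]])
    t=w.mean(0)-R@m.mean(0);return th,R,t,np.abs(w-m@R.T-t).max()
for n,w in(("scene",H),("side",Hs)):
    th,R,t,e=fit(m,w);print(n,th,t,e)
U=on_plane("scene",S([(140,240),(215,330),(417,218),(335,145)]),.099)[:,:2]
B=on_plane("scene",S([(330,65),(432,22)]),.125+.004)[:,:2]
Bs=on_plane("side",T([(545,372),(615,275)]),.125+.004)[:,:2]
th,R,t,e=fit(m,H)
for n,w in(("U",U),("B",B),("Bs",Bs)): print(n,w.round(4).tolist(),"st",((w-t)@R*1e3).round(1).tolist())
G=on_plane("scene",S([(22,327),(105,442)]),.055)[:,:2];print("guide",((G-t)@R*1e3).round(1).tolist())
for n,p in(("push0",(0,-210)),("home",(0,-80)),("handle",(-110,62.5))):print(n,R@np.array(p)/1e3+t)
E
```

```text
scene 0.08946418882335354 [ 0.56517383 -0.00141472] 0.0055189707427676996
side 0.12265487912469689 [ 0.5642991  -0.01045099] 0.007817622407991887
U [[0.536, -0.2102], [0.6436, -0.1989], [0.6208, -0.0211], [0.516, -0.0339]] st [[-47.7, -205.4], [60.5, -203.7], [53.6, -24.6], [-51.9, -28.0]]
B [[0.4561, -0.0047], [0.4476, 0.1005]] st [[-108.9, 6.5], [-108.0, 112.0]]
Bs [[0.4396, 0.0953], [0.4507, -0.0053]] st [[-116.4, 107.5], [-114.3, 6.3]]
guide [[-60.1, -303.0], [68.2, -298.6]]
push0 [ 0.58393626 -0.21057487]
home [ 0.57232142 -0.08109478]
handle [0.4500297  0.05100739]
```

Both cameras agree: the yaw is about 0.107 rad, the station origin about (0.565, -0.006), the bar middle about (0.449, 0.045), and the unit is about 125 mm short of home. I'll turn the tool so its x runs along the lane, then travel to behind the unit.

>>> move_arm(moves=[0,0,0,-0.0236,0.4,0,0,0,-0.0236,0.4,0,0,0,-0.0236,0.4,0,0,0,-0.0236,0.4,0,0,0,-0.0236,0.4,0,0,0,-0.0236,0.4,0,0,0,-0.0236,0.4,0,0,0,-0.0236,0.4,0,0,0,-0.0236,0.4,0,0,0,0,0.4], force=30)

```text
time: 1.1
tool_pos: [0.1943, -0.541, 0.2309]
tcp_rot: [-2.094, -2.341, -0.001]
force: [-0.5, 0.5, 0.6]
gripper_width: 0.0514
grip_force: 0.0
```

>>> move_arm(moves=[0.5,0.88,0,0,0.4,0.5,0.88,0,0,0.4,0.5,0.88,0,0,0.4,0.5,0.88,0,0,0.4,0.5,0.88,0,0,0.4,0.5,0.88,0,0,0.4,0.5,0.88,0,0,0.4,0.5,0.88,0,0,0.4,0.5,0.88,0,0,0.4,0.5,0.88,0,0,0.4])

```text
time: 2.1
tool_pos: [0.5238, -0.3029, 0.2312]
tcp_rot: [-2.104, -2.333, -0.0]
force: [-0.3, 0.0, 0.2]
gripper_width: 0.0512
grip_force: 0.0
```

>>> move_arm(moves=[0.34,0.6,0,0,0.4,0.34,0.6,0,0,0.4,0.34,0.6,0,0,0.4,0,0,0,0,0.4])

```text
time: 2.5
tool_pos: [0.5917, -0.2537, 0.2306]
tcp_rot: [-2.1, -2.335, -0.001]
force: [0.8, -0.0, -0.2]
gripper_width: 0.0511
grip_force: 0.0
```

```bash
python3 - <<'E'
from h import *
s=robot.observe();a,d=robot.camera("wrist");cv2.imwrite("pics/w1.png",a);np.save("pics/w1.npy",d)
print(s["tool_pos"],s["tcp_rot"],np.round(robot.camera_params("wrist")["hand_eye"],3))
E
```

```text
[ 0.59165494 -0.25373541  0.23056754] [-2.10026113e+00 -2.33509121e+00 -8.51779405e-04] [[ 0.001 -0.948 -0.32   0.083]
 [ 1.     0.001  0.     0.001]
 [ 0.    -0.32   0.948 -0.143]
 [ 0.     0.     0.     1.   ]]
```

View pics/w1.png

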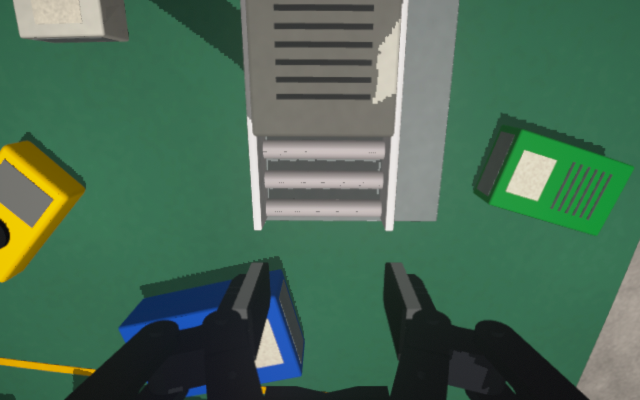

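The wrist view shows the lane straight ahead: guide ends at (257,230) and (390,230), the unit's top rear edge at row 135, and fingers centred on the lane. I'll measure these.

```bash
cat >> h.py <<'E'
from scipy.spatial.transform import Rotation as Ro
def wrist_plane(px,z,pos,rv):
    p,d=ray("wrist",px);H=np.array(p["hand_eye"]);R=Ro.from_rotvec(rv).as_matrix()
    c=R@H[:3,3]+pos;w=d@H[:3,:3].T@R.T
    return c+w*((z-c[2])/w[:,2])[:,None]
E
python3 - <<'E'
from h import *
pos=[ 0.59165494,-0.25373541,0.23056754];rv=[-2.10026113,-2.33509121,-8.5e-4]
R=Ro.from_rotvec(rv).as_matrix()
g=wrist_plane([(252,230),(262,230),(385,230),(395,230),(246,120),(399,120),(408,0)],.055,pos,rv)
u=wrist_plane([(253,135),(389,135)],.099,pos,rv)
print("guides in tool mm",((g-pos)@R*1e3).round(1)[:,:2].tolist());print("unit",((u-pos)@R*1e3).round(1)[:,:2].tolist())
print(g.round(4)[:,:2].tolist(),u.round(4)[:,:2].tolist())
E
```

```text
guides in tool mm [[-49.5, -71.6], [-49.5, -61.8], [-49.4, 58.0], [-49.4, 67.7], [55.2, -70.1], [55.3, 64.8], [150.5, 66.5]]
unit [[47.7, -55.6], [47.8, 49.0]]
[[0.5257, -0.3103], [0.5354, -0.3093], [0.6544, -0.2965], [0.6642, -0.2955], [0.5161, -0.206], [0.6502, -0.1917], [0.6419, -0.0968]] [[0.5312, -0.212], [0.6353, -0.2009]]
```

>>> move_arm(moves=[0,-0.05,0.85,0,0.4,0,0,0.85,0,0.4,0,0,0.85,0,0.4,0,0,0.85,0,0.4,0,0,0.8,0,0.4,0.3,0,0,0,0.4,0.3,0,0,0,0.4,0,0,0,0,0.4])

```text
time: 3.35
tool_pos: [0.5856, -0.2309, 0.0654]
tcp_rot: [2.096, 2.337, 0.001]
force: [0.9, -0.2, -0.4]
gripper_width: 0.0512
grip_force: 0.0
```

>>> move_arm(moves=[0.2,0,0,0,0.4,0.2,0,0,0,0.4,0.2,0,0,0,0.4,0.2,0,0,0,0.4,0.2,0,0,0,0.4,0.2,0,0,0,0.4,0.2,0,0,0,0.4,0.2,0,0,0,0.4,0.2,0,0,0,0.4,0.2,0,0,0,0.4])

```text
time: 4.35
tool_pos: [0.5764, -0.152, 0.0633]
tcp_rot: [-2.098, -2.339, -0.0]
force: [0.6, -2.0, 0.4]
gripper_width: 0.0514
grip_force: 1.0
```

>>> move_arm(moves=[0.12,0,0,0,0.4,0.12,0,0,0,0.4,0.12,0,0,0,0.4,0.12,0,0,0,0.4,0.12,0,0,0,0.4,0.12,0,0,0,0.4,0.12,0,0,0,0.4,0.12,0,0,0,0.4,0.1,0,0,0,0.4,0.1,0,0,0,0.4])

```text
time: 5.35
tool_pos: [0.5714, -0.1061, 0.0633]
tcp_rot: [-2.097, -2.339, -0.0]
force: [1.2, -1.1, -0.3]
gripper_width: 0.0513
grip_force: 0.7
```

>>> move_arm(moves=[0.05,0,0,0,0.4,0.05,0,0,0,0.4,0.05,0,0,0,0.4,0.05,0,0,0,0.4])

```text
time: 5.75
tool_pos: [0.5706, -0.0985, 0.0633]
tcp_rot: [-2.098, -2.339, -0.0]
force: [1.6, -0.9, -1.3]
gripper_width: 0.0509
grip_force: 0.6
```

Contact with the stop should come next, in small steps.

>>> move_arm(moves=[0.04,0,0,0,0.4,0.04,0,0,0,0.4])

```text
time: 5.95
tool_pos: [0.5704, -0.0963, 0.0634]
tcp_rot: [2.097, 2.337, -0.002]
force: [2.4, -19.2, -2.5]
gripper_width: 0.0511
grip_force: 9.8
```

>>> move_arm(moves=[0.03,0,0,0,0.4,0.03,0,0,0,0.4])

```text
time: 6.15
tool_pos: [0.5705, -0.0961, 0.0637]
tcp_rot: [2.096, 2.334, -0.005]
force: [3.3, -36.5, -3.6]
gripper_width: 0.0513
grip_force: 18.6
```

>>> move_arm(moves=[0.03,0,0,0,0.4,0.03,0,0,0,0.4])

```text
time: 6.35
tool_pos: [0.5706, -0.096, 0.064]
tcp_rot: [2.095, 2.331, -0.008]
force: [3.7, -57.4, -4.1]
gripper_width: 0.0513
grip_force: 28.7
```

The force rose sharply exactly where the stop was predicted (-0.0966), so the unit is home. I'll back off, rise and travel to above the bar.

>>> move_arm(moves=[-0.1,0,0,0,0.4,-0.1,0,0,0,0.4,-0.3,0,0,0,0.4,-0.6,0,0,0,0.4,0,0,-0.9,0,0.4,0,0,-0.9,0,0.4,0,0,-0.9,0,0.4,0,0,-0.9,0,0.4,0,0,-0.9,0,0.4,0,0,0,0,0.4])

```text
time: 7.35
tool_pos: [0.5758, -0.1351, 0.2485]
tcp_rot: [2.093, 2.334, 0.004]
force: [0.8, 0.2, 0.9]
gripper_width: 0.0513
grip_force: 0.0
```

```bash
python3 - <<'E'
from h import *
s=robot.observe();R=Ro.from_rotvec(s["tcp_rot"]).as_matrix()
print(s["tool_pos"],R.round(3).tolist(),((np.array([.4487,.0443,.23])-s["tool_pos"])@R).round(4))
a,d=robot.camera("wrist");cv2.imwrite("pics/w2.png",a)
E
```

```text
[ 0.57579732 -0.13508907  0.24850697] [[-0.109, 0.994, 0.007], [0.994, 0.109, -0.002], [-0.003, 0.006, -1.0]] [ 0.1922 -0.107   0.0173]
```

View pics/w2.png

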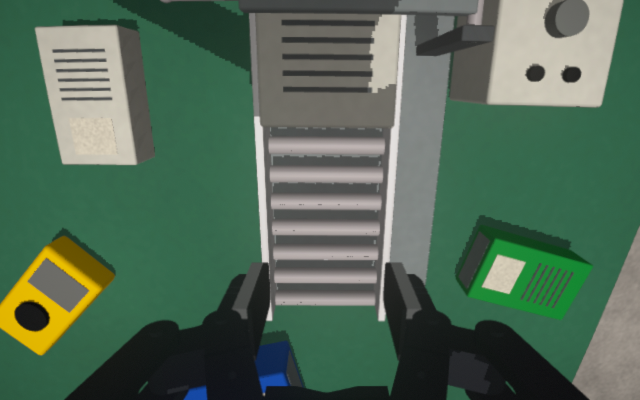

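The unit now shows its rear edge at row 126 with the hood's front edge at row 12 above it. I'll check that the gap is 80 mm.

```bash
python3 - <<'E'
from h import *
s=robot.observe();p,rv=s["tool_pos"],s["tcp_rot"];R=Ro.from_rotvec(rv).as_matrix()
f=lambda px,z:((wrist_plane(px,z,p,rv)-p)@R*1e3).round(1)[:,:2].tolist()
print("unit",f([(262,126),(394,126)],.099),"hood edge",f([(250,11),(460,11)],.127),f([(250,11)],.119),"guide end",f([(268,320),(381,320)],.055))
E
```

```text
unit [[53.0, -51.0], [53.1, 55.3]] hood edge [[131.6, -50.1], [132.3, 90.2]] [[133.0, -51.6]] guide end [[-165.2, -64.6], [-165.3, 62.4]]
```

>>> move_arm(moves=[0.5,-0.27,0,0,0.4,0.5,-0.27,0,0,0.4,0.5,-0.27,0,0,0.4,0.5,-0.27,0,0,0.4,0.5,-0.27,0,0,0.4,0.5,-0.27,0,0,0.4,0.5,-0.27,0,0,0.4,0.5,-0.27,0,0,0.4,0.5,-0.27,0,0,0.4,0.3,-0.27,0,0,0.4])

```text
time: 8.4
tool_pos: [0.4454, 0.0457, 0.2423]
tcp_rot: [-2.096, -2.338, 0.001]
force: [-0.8, -0.6, 0.4]
gripper_width: 0.0513
grip_force: 0.0
```

```bash
python3 - <<'E'
from h import *
s=robot.observe();a,d=robot.camera("wrist");cv2.imwrite("pics/w3.png",a)
print(s["tool_pos"],s["tcp_rot"])
E
```

```text
[0.44537606 0.04572704 0.24230031] [-2.09570733e+00 -2.33838537e+00  1.07527038e-03]
```

View pics/w3.png

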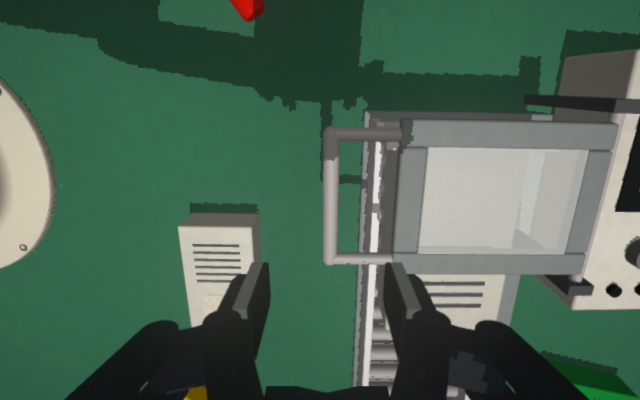

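The gap is about 79 mm, so the unit is home. The bar lies at columns 324–337, rows 128 to 264, slightly right of the finger midline (about 327).

```bash
python3 - <<'E'
from h import *
s=robot.observe();p,rv=s["tool_pos"],s["tcp_rot"];R=Ro.from_rotvec(rv).as_matrix()
w=wrist_plane([(330,128),(330,264),(398,200)],.127,p,rv)
print(p,w.round(4).tolist(),((w-p)@R*1e3).round(1).tolist())
E
```

```text
[0.44419252 0.04656326 0.2426923 ] [[0.4414, 0.1014, 0.127], [0.4538, -0.0071, 0.127], [0.4995, 0.0532, 0.127]] [[54.7, 3.4, 115.7], [-54.5, 3.9, 115.6], [0.4, 55.9, 115.6]]
```

>>> move_arm(moves=[0,0.09,0.6,0,0.6,0,0,0.6,0,0.6,0,0,0.6,0,0.6,0,0,0.6,0,0.6,0,0,0.5,0,0.6,0,0,0.3,0,0.6,0,0,0.22,0,0.6,0,0,0,0,0.6], force=35)

```text
time: 9.25
tool_pos: [0.4496, 0.0451, 0.1058]
tcp_rot: [-2.097, -2.338, 0.001]
force: [0.0, 0.1, -0.2]
gripper_width: 0.0341
grip_force: 0.0
```

>>> move_arm(moves=[0,0,0,0,0.8,0,0,0,0,1,0,0,0,0,1,0,0,0,0,1,0,0,0,0,1,0,0,0,0,1], force=35)

```text
time: 9.85
tool_pos: [0.4483, 0.045, 0.1067]
tcp_rot: [-2.096, -2.337, 0.005]
force: [-17.9, -4.1, 6.2]
gripper_width: 0.0108
grip_force: 36.6
```

```bash
python3 - <<'E'
import numpy as np
q=np.linspace(0,1.12,21);y=210*(1-np.cos(q));z=-210*np.sin(q)
print(np.c_[q[1:],np.diff(y)/40,np.diff(z)/40].round(3).tolist())
E
```

```text
[[0.056, 0.008, -0.294], [0.112, 0.025, -0.293], [0.168, 0.041, -0.291], [0.224, 0.057, -0.288], [0.28, 0.073, -0.285], [0.336, 0.089, -0.28], [0.392, 0.105, -0.275], [0.448, 0.12, -0.268], [0.504, 0.135, -0.261], [0.56, 0.149, -0.253], [0.616, 0.163, -0.245], [0.672, 0.176, -0.235], [0.728, 0.189, -0.225], [0.784, 0.202, -0.214], [0.84, 0.213, -0.202], [0.896, 0.224, -0.19], [0.952, 0.235, -0.177], [1.008, 0.244, -0.164], [1.064, 0.253, -0.15], [1.12, 0.261, -0.135]]
```

The bar is gripped. A side load of -18 N shows the tool is about 1.5 mm too far in +y, so I'll relax that and then raise along the arc.

>>> move_arm(moves=[0,-0.04,0,0,1,0,0.01,-0.29,0,1,0,0.025,-0.29,0,1,0,0.04,-0.29,0,1,0,0,0,0,1])

```text
time: 10.35
tool_pos: [0.4512, 0.0452, 0.1436]
tcp_rot: [2.097, 2.339, -0.0]
force: [-8.5, -3.6, -0.3]
gripper_width: 0.0107
grip_force: 35.8
```

>>> move_arm(moves=[0,0.04,-0.29,0,1,0,0.07,-0.285,0,1,0,0.09,-0.28,0,1,0,0.105,-0.275,0,1,0,0.12,-0.27,0,1,0,0,0,0,1])

```text
time: 10.95
tool_pos: [0.4684, 0.0471, 0.1996]
tcp_rot: [2.097, 2.338, -0.0]
force: [-10.2, -5.5, 2.6]
gripper_width: 0.0105
grip_force: 35.6
```

>>> move_arm(moves=[0,0.135,-0.26,0,1,0,0.15,-0.255,0,1,0,0.165,-0.245,0,1,0,0.175,-0.235,0,1,0,0.19,-0.225,0,1,0,0,0,0,1])

```text
time: 11.55
tool_pos: [0.5002, 0.0503, 0.2493]
tcp_rot: [2.098, 2.338, -0.002]
force: [-26.8, -9.0, 21.7]
gripper_width: 0.0106
grip_force: 36.6
```

The load points away from the hinge, so the path radius is about 2 mm too small. I'll correct outward and go on.

>>> move_arm(moves=[0,-0.04,-0.035,0,1,0,0.19,-0.215,0,1,0,0.2,-0.205,0,1,0,0,0,0,1])

```text
time: 11.95
tool_pos: [0.5157, 0.0519, 0.2663]
tcp_rot: [2.097, 2.337, 0.001]
force: [-3.5, -7.1, 2.3]
gripper_width: 0.0106
grip_force: 35.6
```

>>> move_arm(moves=[0,0.215,-0.2,0,1,0,0.225,-0.19,0,1,0,0.235,-0.175,0,1,0,0,0,0,1])

```text
time: 12.35
tool_pos: [0.5427, 0.0546, 0.2884]
tcp_rot: [2.097, 2.337, 0.001]
force: [0.4, -8.7, -0.3]
gripper_width: 0.0105
grip_force: 35.3
```

>>> move_arm(moves=[0,0.24,-0.165,0,1,0,0.25,-0.15,0,1,0,0,0,0,1])

```text
time: 12.65
tool_pos: [0.5622, 0.0566, 0.3003]
tcp_rot: [2.098, 2.337, -0.001]
force: [3.1, -9.9, -5.3]
gripper_width: 0.011
grip_force: 35.0
```

```bash
python3 - <<'E'
from h import *
s=robot.observe();print(s["tool_pos"],s["force"],s["gripper_width"])
for n in("scene","side"):
    a,d=robot.camera(n);cv2.imwrite(f"pics/{n}1.png",a)
b=cv2.imread("pics/side1.png")[90:240,215:375];c=cv2.imread("pics/scene1.png")[100:250,265:425]
cv2.imwrite("pics/c3.png",cv2.resize(np.hstack([c,b]),None,fx=2.5,fy=2.5,interpolation=cv2.INTER_CUBIC))
E
```

```text
[0.56220245 0.05655375 0.30034135] [ 3.07809653 -9.90775244 -5.26222709] 0.010972365354111282
```

View pics/c3.png

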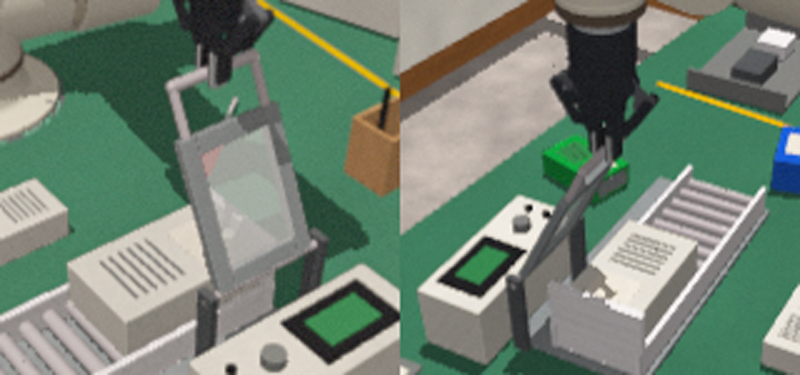

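The hood is up, held by the bar, with q about 1.10. I'll take one more step for margin, then bring it back down.

>>> move_arm(moves=[-0.015,0.265,-0.13,0,1,0,0,0,0,1,0,0,0,0,1,0,0,0,0,1])

```text
time: 13.15
tool_pos: [0.572, 0.0574, 0.3055]
tcp_rot: [2.098, 2.337, 0.0]
force: [2.0, -6.4, -3.9]
gripper_width: 0.0107
grip_force: 35.2
```

>>> move_arm(moves=[0,-0.265,0.13,0,1,0,-0.26,0.14,0,1,0,-0.25,0.15,0,1,0,0,0,0,1])

```text
time: 13.55
tool_pos: [0.5403, 0.0543, 0.2885]
tcp_rot: [2.097, 2.338, 0.0]
force: [2.9, -4.3, -2.1]
gripper_width: 0.0106
grip_force: 34.9
```

>>> move_arm(moves=[0,-0.24,0.165,0,1,0,-0.235,0.175,0,1,0,0,0,0,1])

```text
time: 13.85
tool_pos: [0.5216, 0.0524, 0.2748]
tcp_rot: [2.098, 2.338, 0.0]
force: [1.0, -2.2, -0.9]
gripper_width: 0.0104
grip_force: 35.0
```

>>> move_arm(moves=[0,-0.15,0.13,0,1,0,0,0,0,1,0,0,0,0,1,0,0,0,0,1,0,0,0,0,1])

```text
time: 14.35
tool_pos: [0.5158, 0.0518, 0.2697]
tcp_rot: [-2.098, -2.339, -0.0]
force: [-4.6, -3.1, 6.1]
gripper_width: 0.0103
grip_force: 35.5
```

```bash
python3 - <<'E'
from h import *
s=robot.observe();print(s["tool_pos"],s["force"],np.abs(s["joint_vel"]).max(),s["grip_force"])
for n in("scene","side"):
    a,d=robot.camera(n);cv2.imwrite(f"pics/{n}2.png",a)
b=cv2.imread("pics/side2.png")[100:250,215:375];c=cv2.imread("pics/scene2.png")[100:250,265:425]
cv2.imwrite("pics/c4.png",cv2.resize(np.hstack([c,b]),None,fx=2.5,fy=2.5,interpolation=cv2.INTER_CUBIC))
E
```

```text
[0.51579936 0.0518109  0.26971841] [-4.63080204 -3.05340473  6.12949345] 0.0015552075505833652 35.52773058414459
```

View pics/c4.png

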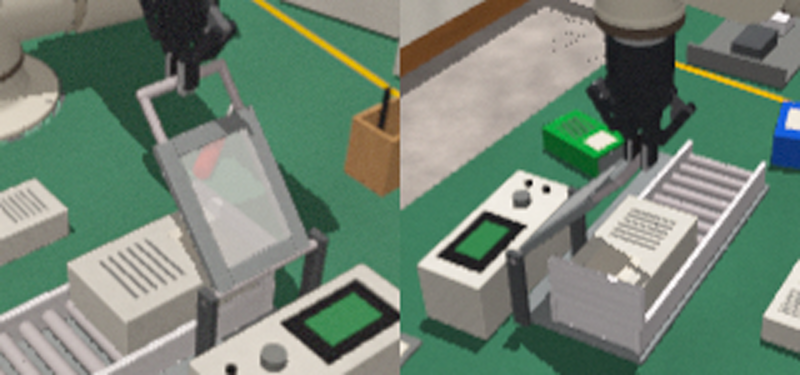

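The picture shows the hood held by its bar at roughly 48 degrees (q about 0.84), still, with the unit home under it. I'm handing in.

```bash
python3 -c "
from workcell import robot
print(robot.job_done())"
```

```text
the job is handed in; nothing more can be done
None
```

I handed the job in at about 14.5 s: the unit is home against the stop, and the hood was raised past balance to about 1.15 rad, brought back, and is held still by its bar at about 0.84 rad (angles estimated from arm position).

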